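# Pin two freshly bedded rudder gudgeons in line

## Robot

A 7-joint arm with a two-finger parallel gripper is mounted at the origin on a cart in front of the work surface, level with it; the furniture and walls round the work are solid. World frame = base frame: x ahead of the robot, y to its left, z up, the work surface at z = 0. Lengths are in mm, angles in degrees, forces in N, time in s.
With the tool pointing down it reaches from about 425 to 1025 mm from the base axis. Payload 9.4 kg.
Tool frame: the origin (TCP) lies on the centre line of the jaws, within the pads' length; the fingertips stand 17 mm ahead of it and the grasp point (between the pads) lies 2 mm behind it; z points along the fingers, y is the direction in which the jaws open and shut (so a half turn about z gives the same grasp; the last joint's range is limited). The gripper opens to 93 mm and grips with 3 to 60 N. Pads are 15 mm wide; open, the fingers measure 128 mm over their backs; the gripper's body (75 mm by 188 mm) begins 65 mm behind the grasp point.
Start: joints at [66.881, 34.337, -0.143, 91.639, 0.103, 54.024, -4.572], TCP at [232.724, -686.632, 201.118] pointing down, gripper open.
Joint ranges: [-147.43, 147.43], [-19.82, 112.94], [-74.19, 73.91], [6.32, 146.72], [-59.91, 239.91], [6.04, 106.73], [-150.56, 150.56]. Speed limits (degrees/s): [127.2, 127.2, 172.46, 172.46, 180, 180, 180].

## Interface

Orientations are given as a 3x3 rotation matrix whose columns are the frame's x, y, z axes.
In Python, from bench import env gives the robot as it stands.
- The arm moves only by the shell command python3 -m jog 'ROWS' [FORCE]. ROWS is JSON, a list that holds one entry, the list of rows, each a list of 5 numbers: the shift along the world's x, y, z in m, then the turn about the world's z in degrees, then the opening, from 0 (shut) to 1 (fully open). In form: [[[tx, ty, tz, twist, jaw], ...]]. A call has 1 to 20 rows; each row is the pose to reach, as a shift and turn from the pose commanded when the call began; what a row does not reach only later rows make up. A row lasts 1/10 s, in which the tool goes at most 50 mm and 8.59 degrees, less where a joint would pass 70% of its speed; a pose out of reach is approached as far as the arm can. A call with a gripper value outside its range is refused whole. The fingers move at their own pace and stop on an object; FORCE is the grip in N (left out, the last holds). Time passes only in rows, so rows that repeat a pose let the fingers close. It gives the time, the measured TCP pose, the force and the opening at its end, in the units of the state.
- env.observe(): the state, without advancing time (a new reading comes with each control period).
- env.capture(name): name is "scene" or "top"; returns a dict with "img" (480x640x3 uint8, red, green, blue), "K" (3x3 intrinsics, pixels), "rvec" (rotation vector, rad) and "tvec" (3), from world to camera coordinates, as OpenCV has them. Camera axes: x right, y down, z forward; pixel columns grow to the right and rows downward; lengths in mm; the calibration is good to about 2 mm. A picture is of the moment at which its call begins. There is no depth.
- env.sign_off(): hands the job in, once; it reports no verdict.
Trained networks look in a picture, given as the dict that the camera call returned (one of the last four; its "shot" number tells which), for a name from the list of things; names that differ only in an ending like _2 or _b are one class to them, and where a whole thing is asked for, a point or a joint stands for the part that bears it (a point fixed in the world has none). Each returns a list of dicts, best first, with "p" (0 to 1); they miss things now and then, are a little off and sometimes report something else, mostly with a low value. They report only what shows in the picture. A call takes as long as a camera call. They do not tell look-alikes from the thing itself.
- env.spot_in(picture, thing): "box" ([centre column, centre row, width, height] in pixels, round what is visible of it).
- env.outline_of(picture, thing): "pixels" (480x640 bool, what is visible of it) and "box" ([centre column, centre row, width, height] in pixels, round what is visible of it).
The state is a dict: "clock": time; "qpos": joint angles; "dq": joint speeds; "tau": joint torques, N m; "position": TCP position; "orientation": TCP orientation; "ft_force": force on the tool from outside, world axes, zero at the start; "ft_torque": the same for the moment, N m; "grip_width": opening from 0.0 (shut) to 1.0 (fully open).
Only numpy, scipy, OpenCV 4.12 (cv2) and the standard library are available. Lean on these libraries where they do the work, as an engineer would, in place of code of your own. Each camera call takes 0.05 s, during which the arm holds its last target.

## Task

The two rudder gudgeons on the raked transom panel have just been bedded and must be held in line while the bedding cures. Lift the alignment pin's loop over the upturned tip of its hook and take the pin off, then slide it nose first, along the rake, through the upper gudgeon and on through the lower one until its collar sits down on the upper gudgeon, and let go. Do not force it, the bedding is still soft; and leave the sanding block, the tape roll and the mixing pot where they are.

Things in the scene. Friction and masses are not known exactly. Their poses are not given: they have to be found in the camera images.
- pin: Loose bare-metal alignment pin, 201 mm long, 0.14 kg, hanging upright from the hook. Origin: centre of the underside of its collar; z along its axis from nose to loop. Shank (z -66 to 0 mm) diameter 10, its bullet nose tapering to 3.6 over the last 13 mm; round collar (z 0 to 6) diameter 26; then the grip (z 6 to 86) and the loop (z 86 to 135).
- pin_grip (a point): Middle of the pin's grip, 46 mm above the pin's origin. The grip is a flat bar 80 mm long (z), 24 mm wide (along the pin's y) and 16 mm thick (along its x: two flat faces to pinch). The pin balances within the grip. Axes as the pin's.
- pin_tip (a point): Nose end of the pin, on its axis, 66 mm below the pin's origin.
- pin_loop (a point): Inner top of the pin's closed hanging loop, 130 mm above the pin's origin; it rests on the hook's bar at the start. Loop of 5 mm rod in the pin's y-z plane, inside 20 mm wide and 44 mm high; the hole runs along x. It clears the hook when raised 18 to 35 mm and then moved upright the way the hook points.
- hook_stand: Fixed rod stand on a wooden base 150 x 120 x 20 mm. Origin on the table straight below the hanging place; the hook points to the stand's -x. A steel rod, diameter 7 mm, rises at x = +130 mm, bends over, runs level to -x, top of the bar 273.5 mm above the table, and turns straight up at x = -19 mm; this tip stands 18 mm above the top of the bar.
- hook_hang (a point): Place on top of the hook's bar where the loop hangs, 273.5 mm straight above the stand's origin.
- hook_tip (a point): Top of the hook's upturned tip, at (-19, 0, 291.5) mm in the stand's frame.
- transom: Fixed bench stand with the raked transom section: plywood base 215 x 170 x 18 mm, white-faced panel 160 x 150 x 18 mm leaning back 30 degrees; total height about 160 mm. Origin on the table straight below the mouth of the upper gudgeon; the panel's face looks to -x and up, its top leans to +x.
- gudgeons: The two steel gudgeons on the panel. Origin: centre of the upper one's mouth (the rim the collar sits on), 150 mm above the table. z: common axis of the bores, pointing out of the mouth, 30 degrees from vertical toward the transom's +x; x points to the panel, its face 36 mm from the axis, its top edge at z = +22 mm.
- lower_mouth (a point): Centre of the lower gudgeon's mouth, 40 mm below the upper mouth along the bores' axis. Both bores are 12.5 mm in diameter, 22 mm outside; the upper bush is 18 mm long, the lower 16 mm; each mouth is flared, widening to about 18 mm over its top 5 mm.
- sanding_block: Bystander: sanding block 62 x 115 x 31 mm lying on the table. Origin at the centre of its underside.
- tape_roll: Bystander: roll of tape 126 mm across, 36 mm high, lying flat. Origin at the centre of its underside.
- mixing_pot: Bystander: round mixing pot 130 mm across, 138 mm high, standing upright. Origin at the centre of its underside.
There are look-alikes about, which are no part of the job. Several things have the shape of the pin; the one meant has the colours described above.

How it is judged (in metres and radians):
On the way:
1. the pin is off the hook: its loop is more than 50 mm from the hook's tip and from its hanging place (distance between pin_loop and hook_tip above 0.05 m and distance between pin_loop and hook_hang above 0.05 m), for 0.1 s.
At the end, for the whole second after the job is handed in: The pin stands nose down through both gudgeons, in line with their axis within 0.1 rad, its collar seated on the upper gudgeon's rim (gap under 4 mm, origins within 6 mm), its tip through the lower gudgeon, released and at rest (z of pin in the frame of gudgeons between -0.004 and 0.004 m and distance between pin and gudgeons below 0.006 m and z of pin_tip in the frame of gudgeons below -0.058 m and angle between the z axis of pin and the z axis of gudgeons, either way round below 0.1 rad and linear speed of pin below 0.02 m/s); the robot touches nothing.
It fails at once if the pin is forced: it presses on the gudgeons or the transom stand with more than 40 N (contact force between pin and transom above 40 N).
It fails at once if a bystander (sanding block, tape roll, mixing pot) is moved more than 30 mm (distance of any of sanding_block, tape_roll, mixing_pot from where it was at the start of the episode above 0.03 m).
It also fails if it takes over 48 s, if anything falls off the work surface, if the arm or the gripper's body presses on something with over 40 N, if the wrist force passes 120 N, or if a joint passes its speed limit or range.

## Working session

There is one attempt and no reset: what is moved stays moved. The work goes in short steps, Python scripts to look and compute and a shell command to move; the robot and the scene stay as the last step left them, time stands still between calls to the robot, and variables do not carry over. Pictures are saved under pics/ and viewed, and the job is handed in when it is done.

```bash
ls; mkdir -p pics; python3 - <<'E'
from bench import env
import cv2
s=env.observe(); print(s)
for n in("scene","top"):
    c=env.capture(n); cv2.imwrite(f"pics/{n}0.png",c["img"][:,:,::-1])
    print(n,c["K"].tolist(),c["rvec"],c["tvec"],c["shot"])
    for t in["pin","hook_stand","transom","gudgeons","sanding_block","tape_roll","mixing_pot"]:
        print(t,[(round(d["p"],2),[round(float(v)) for v in d["box"]]) for d in env.spot_in(c,t)])
print(env.observe()["clock"])
E
```

```text
pics
{'clock': 0.0, 'qpos': array([66.87999615, 34.38597187, -0.14544937, 91.67873478,  0.10366734,
       54.02257857, -4.57224658]), 'dq': array([-0.02815013, -0.03780616, -0.02525457,  0.10615012, -0.01640864,
        0.00648152, -0.00956294]), 'tau': array([ 7.93300969e-04, -7.65064287e+01,  1.49768461e+00, -2.52348340e+01,
       -5.24664810e-02,  1.70309446e-02,  1.05947038e-04]), 'position': array([ 232.56874043, -686.16845543,  200.25538917]), 'orientation': array([[ 9.47048857e-01,  3.21088877e-01, -6.28248777e-04],
       [ 3.21089457e-01, -9.47047856e-01,  1.38566878e-03],
       [-1.50058825e-04, -1.51402009e-03, -9.99998843e-01]]), 'ft_force': array([-0.03829627,  0.09826   , -0.12290667]), 'ft_torque': array([-0.00734183, -0.05258195,  0.00566262]), 'grip_width': 1.0015472657602664}
scene [[595.1339154161982, 0.0, 322.25624449232396], [0.0, 595.1339154161982, 249.41120783918257], [0.0, 0.0, 1.0]] [ 2.19786684 -0.77546908  0.35272205] [-449.08251636  370.31144061 1467.8724787 ] 1
pin [(0.74, [228, 249, 13, 39])]
hook_stand []
transom [(0.69, [329, 359, 63, 57])]
gudgeons [(0.67, [328, 349, 41, 32]), (0.34, [279, 180, 9, 30])]
sanding_block [(0.6, [274, 315, 38, 40])]
tape_roll [(0.69, [344, 258, 32, 28])]
mixing_pot []
top [[596.9174725480916, 0.0, 316.07932772631796], [0.0, 596.9174725480916, 230.57284165499067], [0.0, 0.0, 1.0]] [ 2.06797812 -1.69395107  0.49732173] [-151.27377575  555.80989105 1301.22251408] 2
pin [(0.75, [179, 277, 21, 28]), (0.62, [193, 220, 16, 45]), (0.55, [157, 258, 23, 33])]
hook_stand [(0.73, [206, 206, 52, 103]), (0.2, [372, 290, 65, 64]), (0.16, [192, 219, 20, 44])]
transom [(0.84, [370, 296, 78, 83]), (0.73, [193, 219, 24, 48])]
gudgeons [(0.73, [373, 290, 71, 57]), (0.3, [208, 207, 50, 99])]
sanding_block [(0.71, [283, 311, 52, 38])]
tape_roll [(0.63, [292, 220, 48, 43])]
mixing_pot [(0.68, [454, 276, 39, 33])]
0.8
```

View pics/scene0.png

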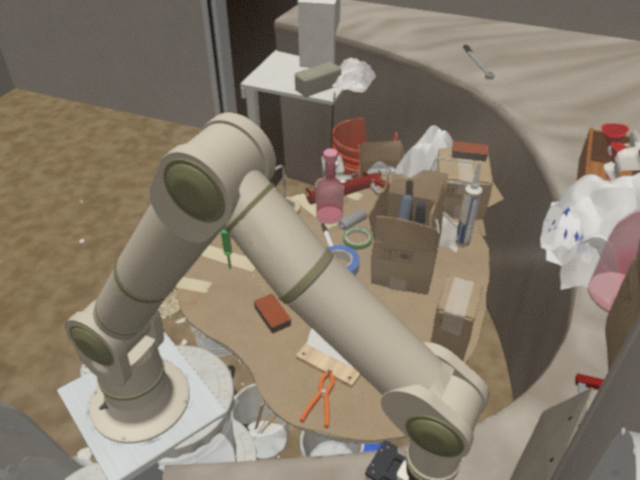

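View pics/top0.png

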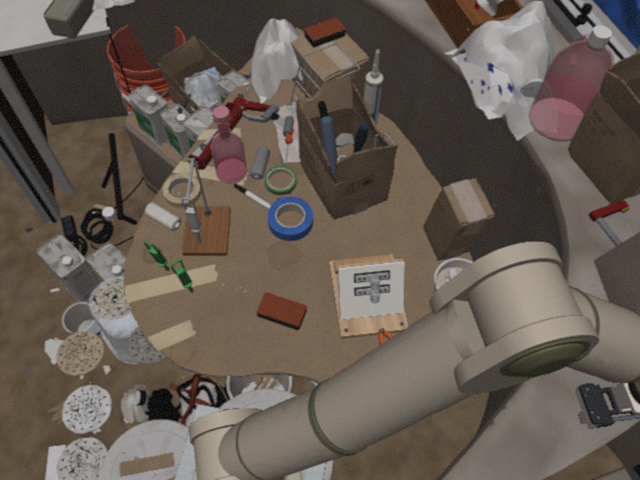

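```bash
python3 - <<'E'
import cv2
a=cv2.imread("pics/scene0.png");b=cv2.imread("pics/top0.png")
cv2.imwrite("pics/s_crop.png",cv2.resize(a[130:310,160:360],None,fx=4,fy=4,interpolation=cv2.INTER_CUBIC)[:600,:800])
cv2.imwrite("pics/t_crop.png",cv2.resize(b[140:320,130:310],None,fx=3.3,fy=3.3,interpolation=cv2.INTER_CUBIC))
cv2.imwrite("pics/t_crop2.png",cv2.resize(b[230:350,310:490],None,fx=4,fy=4,interpolation=cv2.INTER_CUBIC))
E
```

```text
(no output)
```

View pics/s_crop.png

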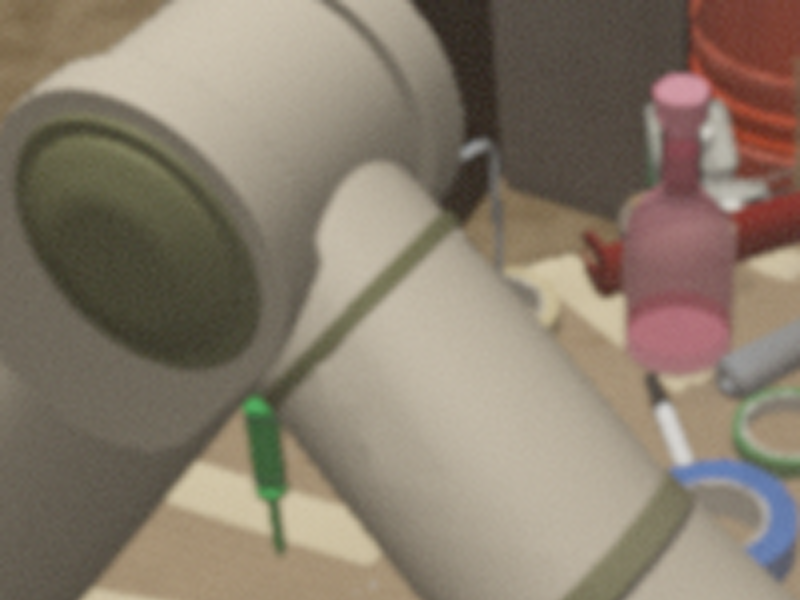

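View pics/t_crop.png

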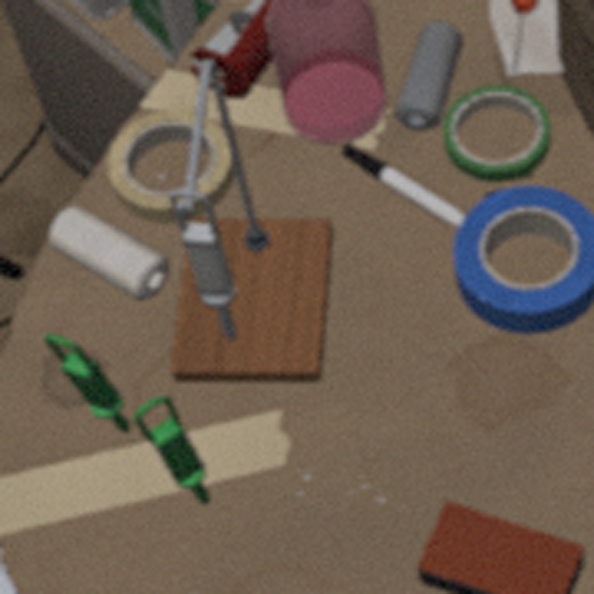

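View pics/t_crop2.png

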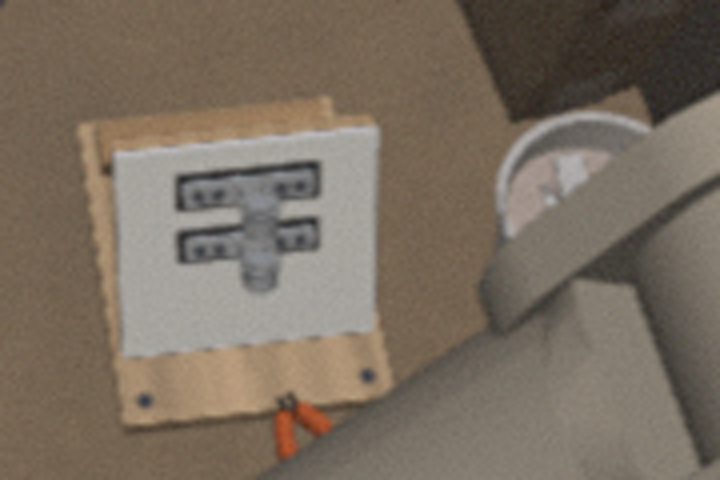

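```bash
cat > h.py <<'E'
import numpy as np, cv2
from scipy.optimize import least_squares
def P(c,X):
    return cv2.projectPoints(np.asarray(X,float).reshape(-1,3),np.asarray(c["rvec"],float),np.asarray(c["tvec"],float),np.asarray(c["K"],float),None)[0].reshape(-1,2)
def back(c,uv,z):
    R=cv2.Rodrigues(np.asarray(c["rvec"],float))[0];t=np.asarray(c["tvec"],float).ravel()
    o=-R.T@t
    d=R.T@np.linalg.inv(c["K"])@np.array([uv[0],uv[1],1.])
    return o+d*(z-o[2])/d[2]
def T(x,y,a):
    return np.array([[np.cos(a),-np.sin(a),0],[np.sin(a),np.cos(a),0],[0,0,1]]),np.array([x,y,0.])
def fit(c,pts,uv,x0):
    pts=np.array(pts,float);uv=np.array(uv,float)
    f=lambda p:(P(c,(T(*p)[0]@pts.T).T+T(*p)[1])-uv).ravel()
    best=min((least_squares(f,[x0[0],x0[1],a],loss="soft_l1",x_scale=[10,10,.1]) for a in np.linspace(-3,3,8)),key=lambda r:r.cost)
    return best.x,f(best.x).reshape(-1,2)
E
python3 - <<'E'
from bench import env
from h import *
c=env.capture("top")
q=lambda u,v:(130+u/3.3,140+v/3.3)
r=lambda u,v:(310+u/4,230+v/4)
o=-cv2.Rodrigues(c["rvec"])[0].T@np.ravel(c["tvec"]);print("cam",o)
for n,p,z in[("base bl",q(175,375),20),("base br",q(320,378),20),("base tr",q(331,220),20),("rodfoot",q(257,238),20),
 ("bend",q(208,62),273),("tip",q(181,195),291),("pin nose",q(232,337),77.5),
 ("panel tl",r(112,153),151),("panel tr",r(379,128),151),("panel br",r(377,330),21),("panel bl",r(123,355),21),("base bl",r(127,427),18),("base br",r(392,390),18)]:
    print(n,np.round(p),np.round(back(c,p,z)))
p,e=fit(c,[(42.2,80,151),(42.2,-80,151),(-32.8,-80,21),(-32.8,80,21)],[r(112,153),r(379,128),r(377,330),r(123,355)],back(c,(373,290),50)[:2])
print(p,np.degrees(p[2]),e)
p,e=fit(c,[(130,0,20),(130,0,270),(-19,0,291.5),(0,0,77.5)],[q(257,238),q(208,62),q(181,195),q(232,337)],back(c,(193,220),200)[:2])
print(p,np.degrees(p[2]),e)
E
```

```text
cam [-187.32217893 -176.24708534 1399.58414808]
base bl [183. 254.] [519. 309.  20.]
base br [227. 255.] [540. 194.  20.]
base tr [230. 207.] [690. 226.  20.]
rodfoot [208. 212.] [660. 282.  20.]
bend [193. 159.] [645. 277. 273.]
tip [185. 199.] [517. 253. 291.]
pin nose [200. 242.] [531. 256.  78.]
panel tl [338. 268.] [ 487. -109.  151.]
panel tr [405. 262.] [ 536. -263.  151.]
panel br [404. 312.] [ 467. -288.   21.]
panel bl [341. 319.] [ 418. -134.   21.]
base bl [342. 337.] [ 373. -145.   18.]
base br [408. 328.] [ 430. -302.   18.]
[ 4.72520977e+02 -1.99862494e+02  3.12796520e-01] 17.921920453549248 [[ 0.66086207 -0.15380966]
 [ 0.1189341  -0.48592178]
 [-0.61844188  0.13323097]
 [-0.18277529  0.54219964]]
[5.31869857e+02 2.55705279e+02 2.04355143e-01] 11.708687234890032 [[-0.01451693  0.24494276]
 [ 0.01528908 -3.90193869]
 [ 0.01853206  1.34832728]
 [-0.02306292 -0.15438159]]
```

```bash
python3 -m jog '[[[0,0,0.1,0,1],[0.05,0.05,0.2,0,1],[0.268,0.286,0.22,0,1],[0.268,0.286,0.22,0,1],[0.268,0.286,0.22,0,1],[0.268,0.286,0.22,0,1],[0.268,0.286,0.22,0,1],[0.268,0.286,0.22,0,1],[0.268,0.286,0.22,-7,1],[0.368,0.686,0.22,-7,1],[0.368,0.686,0.22,-7,1],[0.368,0.686,0.22,-7,1],[0.368,0.686,0.22,-7,1],[0.368,0.686,0.22,-7,1],[0.368,0.686,0.22,-7,1],[0.368,0.686,0.22,-7,1],[0.368,0.686,0.22,-7,1],[0.3,0.942,0.18,-7,1],[0.3,0.942,0.18,-7,1],[0.3,0.942,0.18,-7,1]]]' 20
```

```text
clock: 2.85
position: [560.2, 102.6, 400.9]
orientation: [[0.979, 0.203, 0.0], [0.203, -0.979, -0.0], [0.0, 0.0, -1.0]]
ft_force: [0.6, -0.4, -1.3]
grip_width: 0.997
```

```bash
python3 -m jog '[[[-0.028,0.153,-0.04,0,1],[-0.028,0.153,-0.04,0,1],[-0.028,0.153,-0.04,0,1],[-0.028,0.153,-0.04,0,1],[-0.028,0.153,-0.04,0,1]]]' 20
python3 - <<'E'
from bench import env
import cv2,numpy as np
for n in("scene","top"):
    c=env.capture(n); np.save(f"pics/{n}1.npy",c,allow_pickle=True); cv2.imwrite(f"pics/{n}1.png",c["img"][:,:,::-1])
    w=(150,120) if n=="top" else (160,120)
    cv2.imwrite(f"pics/{n}1c.png",cv2.resize(c["img"][w[1]:w[1]+200,w[0]:w[0]+220,::-1],None,fx=3,fy=3,interpolation=cv2.INTER_CUBIC))
print(env.observe()["position"])
E
```

```text
clock: 3.35
position: [531.8, 255.8, 360.4]
orientation: [[0.978, 0.207, -0.001], [0.207, -0.978, 0.0], [-0.001, -0.0, -1.0]]
ft_force: [0.2, -0.0, -0.7]
grip_width: 1.001
[533.38445739 252.48840682 361.14332204]
```

View pics/scene1.png

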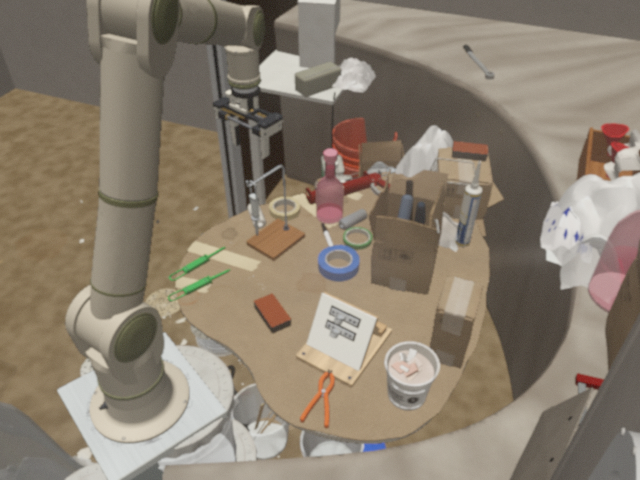

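View pics/top1.png

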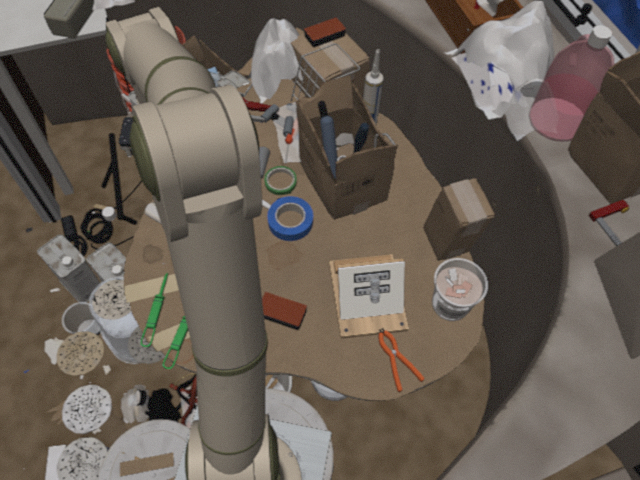

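View pics/scene1c.png

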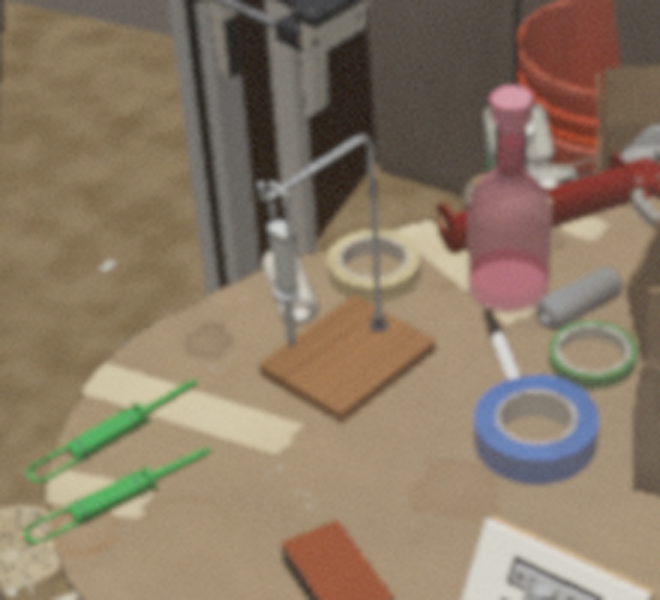

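```bash
python3 - <<'E'
from bench import env
import cv2,numpy as np
from h import *
c=env.capture("scene"); cv2.imwrite("pics/scene2.png",c["img"][:,:,::-1])
cv2.imwrite("pics/scene2c.png",cv2.resize(c["img"][80:260,190:320,::-1],None,fx=3.3,fy=3.3,interpolation=cv2.INTER_CUBIC))
cv2.imwrite("pics/scene2d.png",cv2.resize(c["img"][160:300,220:330,::-1],None,fx=5,fy=5,interpolation=cv2.INTER_CUBIC)[:600])
cv2.imwrite("pics/scene2e.png",cv2.resize(c["img"][280:400,280:410,::-1],None,fx=5,fy=5,interpolation=cv2.INTER_CUBIC))
print(env.observe()["position"])
a,t=T(532,256,np.radians(11.7))
for p in[(0,0,273.5),(-19,0,291.5),(130,0,270),(130,0,20),(0,0,77.5)]:
    print(p,P(c,a@p+t)[0], (P(c,a@p+t)[0]-[220,160])*5)
print(P(c,env.observe()["position"]))
E
```

```text
[533.65407018 251.93836785 361.33247282]
(0, 0, 273.5) [253.15856083 182.48875048] [165.79280413 112.44375241]
(-19, 0, 291.5) [247.92305658 180.27819074] [139.6152829  101.39095369]
(130, 0, 270) [284.02804279 163.64540798] [320.14021395  18.2270399 ]
(130, 0, 20) [286.89420948 228.43998056] [334.47104738 342.19990282]
(0, 0, 77.5) [257.78031517 235.10518232] [188.90157587 375.5259116 ]
[[252.18635524 156.58596864]]
```

View pics/scene2d.png

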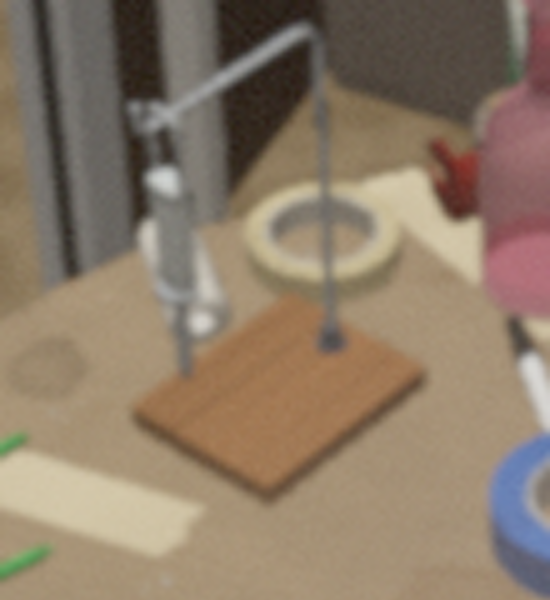

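View pics/scene2e.png

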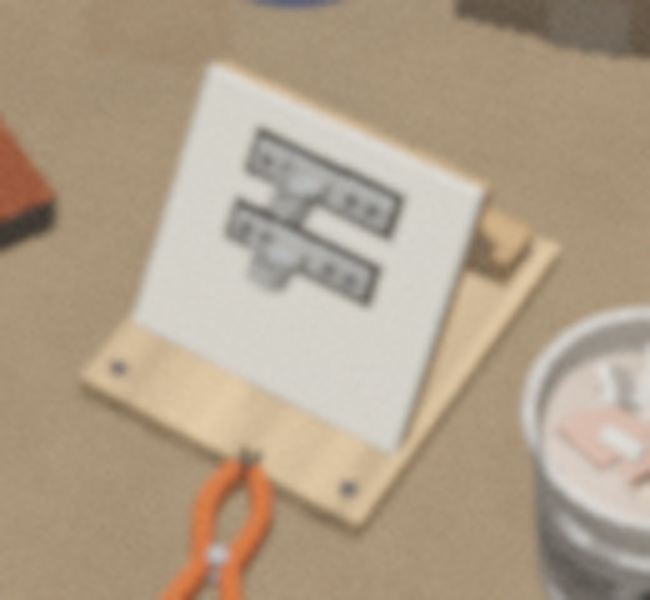

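```bash
python3 -m jog '[[[-0.002,0.004,-0.05,0,1],[-0.002,0.004,-0.09,0,1],[-0.002,0.004,-0.12,0,0.7],[-0.002,0.004,-0.13,0,0.5],[-0.002,0.004,-0.13,0,0.5],[-0.002,0.004,-0.13,0,0.5]]]' 12
python3 - <<'E'
from bench import env
import cv2,numpy as np
c=env.capture("scene")
cv2.imwrite("pics/scene3c.png",cv2.resize(c["img"][110:260,190:320,::-1],None,fx=4,fy=4,interpolation=cv2.INTER_CUBIC))
s=env.observe();print(s["position"],s["ft_force"],s["grip_width"])
E
```

```text
clock: 4.1
position: [532.0, 257.5, 232.5]
orientation: [[0.979, 0.202, 0.002], [0.202, -0.979, 0.001], [0.002, -0.0, -1.0]]
ft_force: [-0.4, -0.1, 0.4]
grip_width: 0.708
[531.99394105 257.83908512 232.79590077] [-0.0401258  -0.24231798  0.67514115] 0.6639641670038797
```

View pics/scene3c.png

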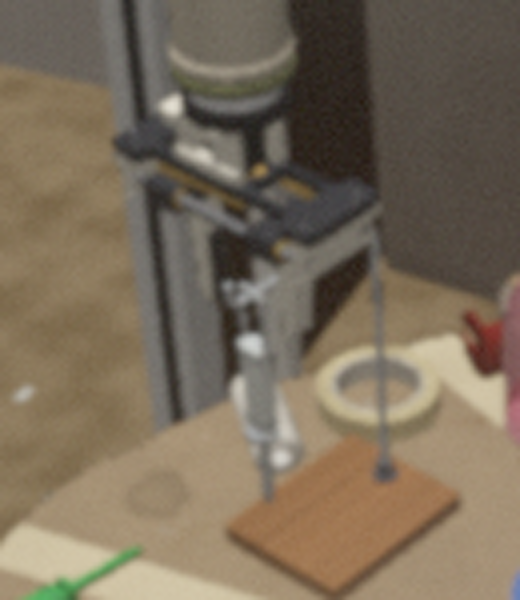

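```bash
python3 -m jog '[[[0,-0.001,-0.002,0,0.2],[0,-0.001,-0.003,0,0],[0,-0.001,-0.003,0,0],[0,-0.001,-0.003,0,0],[0,-0.001,-0.003,0,0],[0,-0.001,-0.003,0,0]]]' 12
python3 - <<'E'
from bench import env
import cv2,numpy as np
c=env.capture("scene")
cv2.imwrite("pics/scene4c.png",cv2.resize(c["img"][110:260,190:320,::-1],None,fx=4,fy=4,interpolation=cv2.INTER_CUBIC))
s=env.observe();print(s["position"],s["ft_force"],s["grip_width"]*93)
E
```

```text
clock: 4.75
position: [530.9, 256.8, 228.1]
orientation: [[0.979, 0.203, 0.0], [0.203, -0.979, 0.0], [0.0, 0.0, -1.0]]
ft_force: [-0.3, -0.1, 1.6]
grip_width: 0.311
[530.92088575 256.80281763 228.09258339] [-0.12616298  0.76550589  1.58541492] 29.048469665394073
```

View pics/scene4c.png

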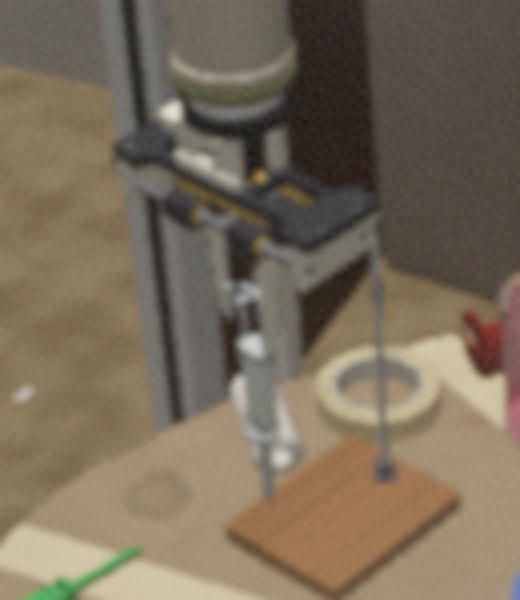

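```bash
python3 -m jog '[[[0,0,0.01,0,0],[0,0,0.02,0,0],[0,0,0.027,0,0],[0,0,0.027,0,0],[0,0,0.027,0,0]]]' 15
python3 - <<'E'
from bench import env
import cv2,numpy as np
c=env.capture("scene")
cv2.imwrite("pics/scene5c.png",cv2.resize(c["img"][110:260,190:320,::-1],None,fx=4,fy=4,interpolation=cv2.INTER_CUBIC))
s=env.observe();print(s["position"],s["ft_force"],s["grip_width"]*93)
E
```

```text
clock: 5.3
position: [530.9, 256.7, 255.2]
orientation: [[0.979, 0.203, 0.0], [0.203, -0.979, 0.0], [0.0, -0.0, -1.0]]
ft_force: [-1.0, 0.1, -1.4]
grip_width: 0.307
[530.69014002 256.65070062 254.88071564] [ 0.23947802 -0.9059651  -2.02155962] 28.694662859122342
```

View pics/scene5c.png

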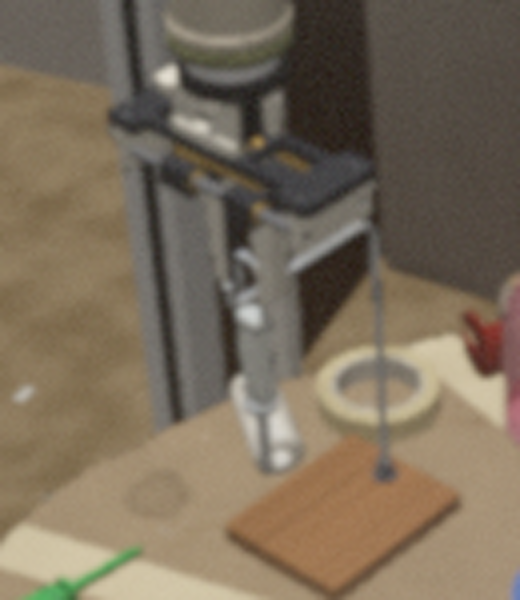

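```bash
python3 -m jog '[[[-0.02,-0.004,0,0,0],[-0.039,-0.008,0,0,0],[-0.059,-0.012,0,0,0],[-0.078,-0.016,0,0,0],[-0.078,-0.016,0.02,0,0],[-0.078,-0.016,0.05,0,0],[-0.078,-0.016,0.05,0,0],[-0.078,-0.016,0.05,0,0]]]' 15
python3 - <<'E'
from bench import env
import cv2,numpy as np
c=env.capture("scene")
cv2.imwrite("pics/scene6c.png",cv2.resize(c["img"][80:260,170:310,::-1],None,fx=4,fy=4,interpolation=cv2.INTER_CUBIC)[:600])
s=env.observe();print(s["position"],s["ft_force"],s["grip_width"]*93)
E
```

```text
clock: 6.15
position: [452.8, 240.7, 304.9]
orientation: [[0.979, 0.203, 0.001], [0.203, -0.979, 0.0], [0.001, -0.0, -1.0]]
ft_force: [-0.6, -0.4, -2.2]
grip_width: 0.307
[452.45777549 240.42338032 304.20365266] [ 0.22945826 -0.18774071 -1.40895056] 28.53575429853633
```

View pics/scene6c.png

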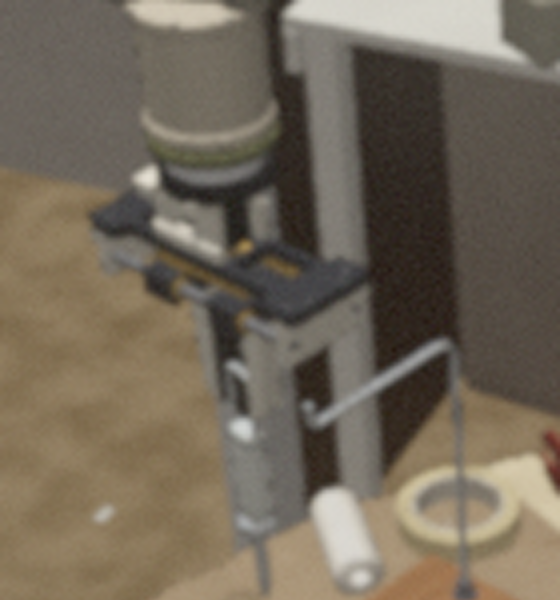

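```bash
cat >> h.py <<'E'
def gframe(p):
    R,t=T(*p)
    Rg=R@np.array([[.8660254,0,.5],[0,1,0],[-.5,0,.8660254]])
    return Rg,R@np.array([0,0,150.])+t
E
python3 - <<'E'
from h import *
a=np.load("pics/scene1.npy",allow_pickle=True).item();b=np.load("pics/top1.npy",allow_pickle=True).item()
r=lambda u,v:(310+u/4,230+v/4); s=lambda u,v:(280+u/5,280+v/5)
pts=np.array([(42.2,80,151),(42.2,-80,151),(-32.8,-80,21),(-32.8,80,21)])
A=np.array([s(213,65),s(485,190),s(395,450),s(135,318)]);B=np.array([r(112,153),r(379,128),r(377,330),r(123,355)])
def f(p):
    X=(T(*p)[0]@pts.T).T+T(*p)[1]
    return np.r_[(P(a,X)-A).ravel(),(P(b,X)-B).ravel()]
for m in("a","b","ab"):
    g=(lambda p:f(p)[:8]) if m=="a" else (lambda p:f(p)[8:]) if m=="b" else f
    q=least_squares(g,[472,-200,.31],x_scale=[10,10,.1]);print(m,q.x,np.degrees(q.x[2]),np.round(f(q.x),1))
p=q.x
Rg,og=gframe(p)
th=np.linspace(0,2*np.pi,40)
for c,n,(u0,v0,w,h) in((a,"scene",(310,285,70,60)),(b,"top",(335,255,75,65))):
    k=9
    im=cv2.resize(c["img"][v0:v0+h,u0:u0+w,::-1],None,fx=k,fy=k,interpolation=cv2.INTER_CUBIC)
    for z,rr,col in((0,11,(0,0,255)),(-18,11,(0,255,255)),(-40,11,(0,255,0)),(-56,11,(255,0,0))):
        X=np.c_[rr*np.cos(th),rr*np.sin(th),z+0*th]@Rg.T+og
        uv=((P(c,X)+.5-[u0,v0])*k).astype(int)
        cv2.polylines(im,[uv.reshape(-1,1,2)],True,col,1)
    X=np.array([(36,80,22),(36,-80,22),(36,-80,-128),(36,80,-128)])@Rg.T+og
    cv2.polylines(im,[((P(c,X)+.5-[u0,v0])*k).astype(int).reshape(-1,1,2)],True,(255,0,255),1)
    cv2.imwrite(f"pics/ov_{n}.png",im)
E
```

```text
a [ 4.74236144e+02 -1.98318731e+02  3.19590421e-01] 18.311182275822993 [-0.1 -0.7 -0.  -0.2  0.3  0.6 -0.1  0.1  0.1 -0.7 -0.6 -1.4 -1.1 -0.8
 -0.6 -0. ]
b [ 4.72524882e+02 -1.99847100e+02  3.12562462e-01] 17.90850990730231 [-0.1 -0.1 -0.1  0.7 -0.   1.5 -0.2  0.6  0.7 -0.2  0.1 -0.5 -0.6  0.1
 -0.2  0.5]
ab [ 4.73222151e+02 -1.99329043e+02  3.15671292e-01] 18.08663273906969 [-0.1 -0.3 -0.   0.4  0.1  1.2 -0.2  0.4  0.5 -0.4 -0.1 -0.9 -0.8 -0.2
 -0.3  0.3]
```

View pics/ov_scene.png

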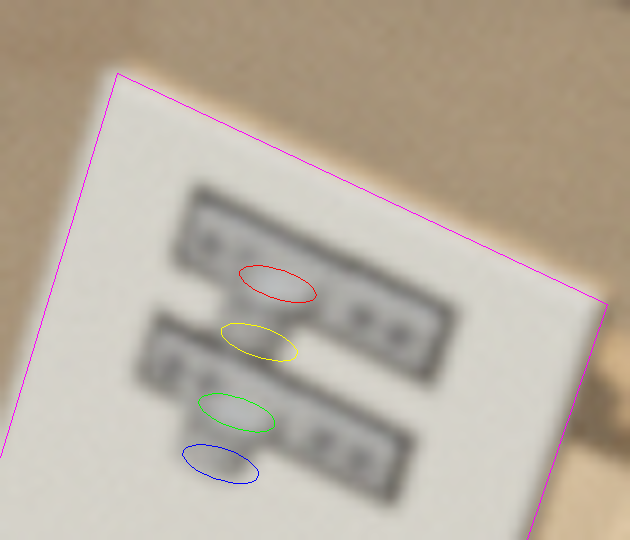

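View pics/ov_top.png

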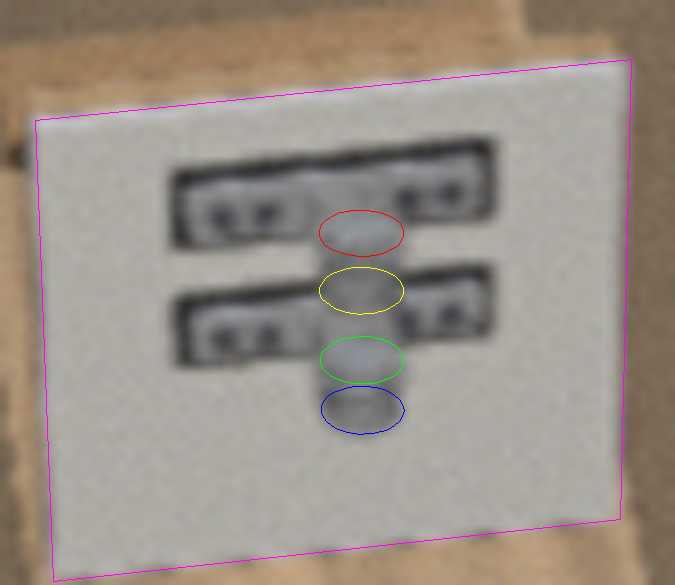

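```bash
python3 -m jog '[[[0.01,-0.02,0.03,0,0],[0.03,-0.06,0.056,2,0],[0.035,-0.1,0.056,3,0],[0.04,-0.14,0.056,4,0],[0.045,-0.18,0.056,5,0],[0.045,-0.22,0.056,6.4,0],[0.045,-0.26,0.056,6.4,0],[0.04,-0.3,0.056,6.4,0],[0.035,-0.34,0.056,6.4,0],[0.03,-0.38,0.056,6.4,0],[0.025,-0.415,0.056,6.4,0],[0.021,-0.435,0.056,6.4,0],[0.021,-0.4395,0.056,6.4,0],[0.021,-0.4395,0.056,6.4,0],[0.021,-0.4395,0.056,6.4,0]]]' 20
python3 - <<'E'
from bench import env
import cv2,numpy as np
s=env.observe();print(s["position"],s["ft_force"],s["grip_width"]*93)
for n,(u,v) in(("scene",(270,180)),("top",(300,160))):
    c=env.capture(n);np.save(f"pics/{n}7.npy",c,allow_pickle=True)
    cv2.imwrite(f"pics/{n}7c.png",cv2.resize(c["img"][v:v+190,u:u+160,::-1],None,fx=3,fy=3,interpolation=cv2.INTER_CUBIC))
s=env.observe();print(s["position"],s["ft_force"],s["grip_width"]*93)
E
```

```text
clock: 7.7
position: [474.1, -197.2, 360.3]
orientation: [[0.95, 0.313, -0.001], [0.313, -0.95, 0.001], [-0.001, -0.001, -1.0]]
ft_force: [-0.3, 0.2, -1.8]
grip_width: 0.308
[ 474.05635987 -197.24583425  360.34009189] [-0.34934102  0.23625338 -1.82651127] 28.636935323258268
[ 474.15255261 -197.24469823  360.69796694] [-0.22280905 -0.16119657 -1.19061767] 28.34700093285183
```

View pics/scene7c.png

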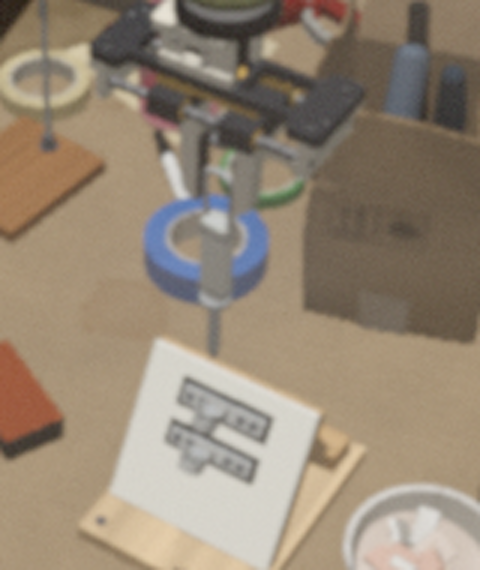

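View pics/top7c.png

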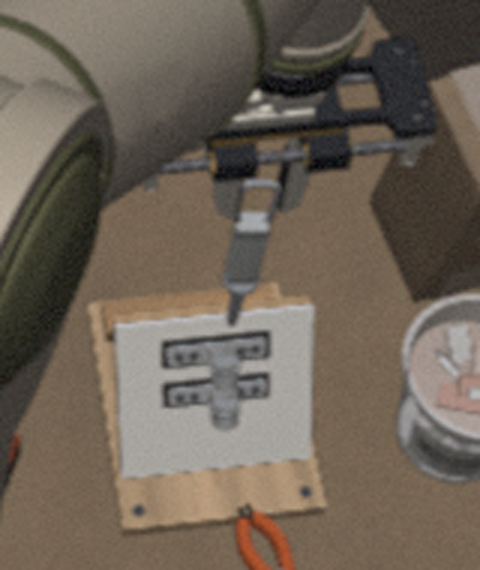

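```bash
python3 - <<'E'
from h import *
a=np.load("pics/scene7.npy",allow_pickle=True).item();b=np.load("pics/top7.npy",allow_pickle=True).item()
for c,n,(u,v) in((a,"scene",(320,245)),(b,"top",(355,215))):
    im=cv2.resize(c["img"][v:v+70,u:u+45,::-1],None,fx=8,fy=8,interpolation=cv2.INTER_CUBIC)
    o=np.array([474.1,-197.3,360.4])
    for z in(-150.6,-138,-84.6,-78.6,0):
        p=((P(c,o+[0,0,z])[0]+.5-[u,v])*8).astype(int);cv2.circle(im,tuple(p.tolist()),3,(0,0,255),-1)
    cv2.imwrite(f"pics/z_{n}.png",im)
ims=[cv2.imread(f"pics/z_{n}.png") for n in("scene","top")]
cv2.imwrite("pics/z7.png",np.hstack(ims))
E
```

```text
(no output)
```

View pics/z7.png

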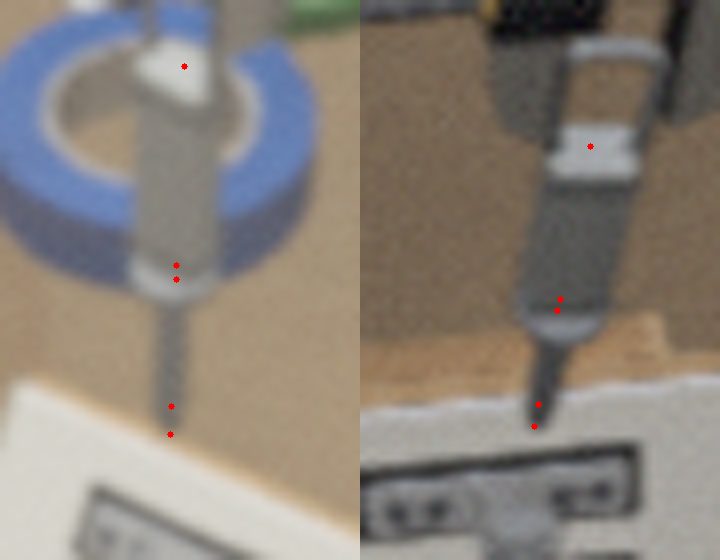

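```bash
python3 -m jog '[[[-0.0025,-0.0025,-0.03,0,0],[-0.0025,-0.0025,-0.054,0,0],[-0.0025,-0.0025,-0.054,0,0],[-0.0025,-0.0025,-0.054,0,0]]]' 10
cat > snap.py <<'E'
import sys
from bench import env
from h import *
k=sys.argv[1]; pr=[473.2,-199.3,.3157]
Rg,og=gframe(pr)
s=env.observe();o=np.array(s["position"])
print(s["clock"],np.round(o,1),np.round(s["ft_force"],1),round(s["grip_width"]*93,1), "TCP in gud",np.round(Rg.T@(o-og),1))
ims=[]
for n,(u,v) in(("scene",(300,250)),("top",(338,210))):
    c=env.capture(n);np.save(f"pics/{n}_{k}.npy",c,allow_pickle=True)
    im=cv2.resize(c["img"][v:v+95,u:u+65,::-1],None,fx=6,fy=6,interpolation=cv2.INTER_CUBIC)
    for X in ([0,0,0],[0,0,-40],[0,0,100]):
        p=((P(c,Rg@X+og)[0]+.5-[u,v])*6).astype(int);cv2.circle(im,tuple(p.tolist()),2,(0,0,255),-1)
    ims.append(im)
cv2.imwrite(f"pics/s_{k}.png",np.hstack(ims))
E
python3 snap.py 8
```

```text
clock: 8.2
position: [471.7, -200.5, 307.4]
orientation: [[0.95, 0.312, -0.0], [0.312, -0.95, 0.0], [-0.0, -0.0, -1.0]]
ft_force: [-0.2, -0.5, -1.7]
grip_width: 0.313
8.2 [ 471.7 -200.5  307.4] [-0.2 -0.5 -1.7] 29.1 TCP in gud [-80.3  -0.7 135.4]
```

View pics/s_8.png

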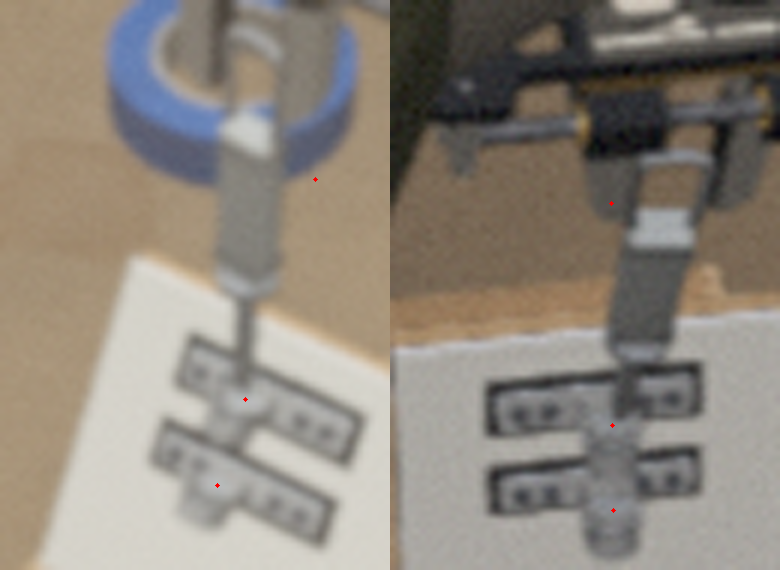

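```bash
python3 - <<'E'
from h import *
for n,(u,v) in(("scene",(300,250)),("top",(338,210))):
    c=np.load(f"pics/{n}_8.npy",allow_pickle=True).item()
    im=cv2.resize(c["img"][v:v+95,u:u+65,::-1],None,fx=6,fy=6,interpolation=cv2.INTER_CUBIC)
    o=np.array([471.7,-200.5,307.4])
    for z in(-150.6,-138,-84.6,-78.6,0): print(n,z,(P(c,o+[0,0,z])[0]+.5-[u,v])*6)
    for d in([10,0,0],[0,10,0]): print((P(c,o+[0,0,-150]+np.array(d))[0]-P(c,o+[0,0,-150])[0])*6)
    cv2.imwrite(f"pics/zz_{n}.png",cv2.resize(im[330:560,150:380],None,fx=2.5,fy=2.5))
cv2.imwrite("pics/zz.png",np.hstack([cv2.imread(f"pics/zz_{n}.png") for n in("scene","top")])[:, :])
E
```

```text
scene -150.6 [244.76454188 391.77047632]
scene -138 [245.57067915 371.1671153 ]
scene -84.6 [249.09308036 281.14112802]
scene -78.6 [249.49992949 270.74282503]
scene 0 [255.05020854 128.88807252]
[ 18.47559638 -11.37953087]
[-15.66230131 -14.18486317]
top -150.6 [227.06061235 421.25380908]
top -138 [230.14734046 406.26448036]
top -84.6 [243.77589074 340.08345866]
top -78.6 [245.36500309 332.36663794]
top 0 [267.36064573 225.55453596]
[  3.63619714 -22.35204926]
[-25.41030668  -4.55905858]
```

```bash
python3 -c "
import cv2;i=cv2.imread('pics/zz.png');print(i.shape);cv2.imwrite('pics/zz.png',cv2.resize(i,(800,400)))"
```

```text
(575, 1150, 3)
```

View pics/zz.png

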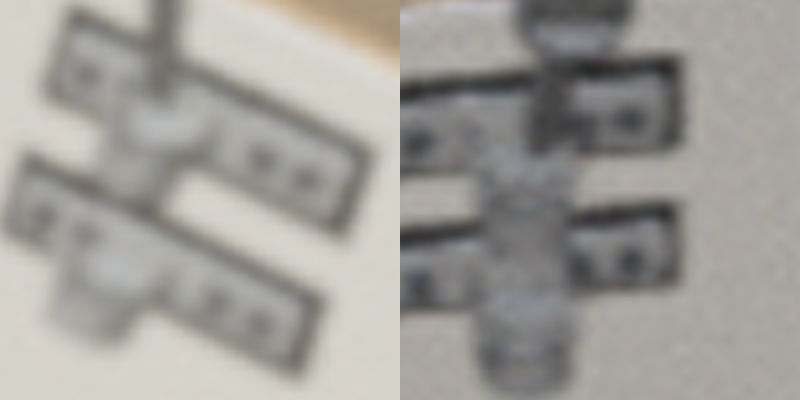

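```bash
python3 -m jog '[[[-0.0005,0.0015,-0.004,0,0],[-0.0005,0.0015,-0.008,0,0],[-0.0005,0.0015,-0.0115,0,0],[-0.0005,0.0015,-0.0115,0,0],[-0.0005,0.0015,-0.0115,0,0]]]' 8
python3 snap.py 9
```

```text
clock: 8.8
position: [470.8, -199.8, 295.4]
orientation: [[0.95, 0.311, -0.0], [0.311, -0.95, 0.0], [-0.0, -0.0, -1.0]]
ft_force: [-0.1, 1.2, -1.4]
grip_width: 0.311
8.8 [ 470.8 -199.8  295.4] [-0.1  1.2 -1.4] 28.9 TCP in gud [-74.8   0.3 124.7]
```

View pics/s_9.png

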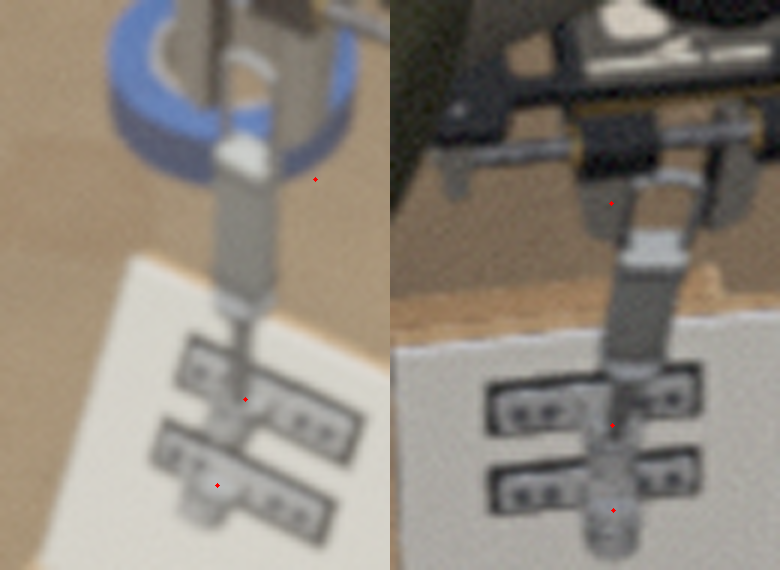

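```bash
cat > zoom.py <<'E'
import sys
from h import *
k=sys.argv[1]
Rg,og=gframe([473.2,-199.3,.3157])
ims=[]
for n,(u,v) in(("scene",(320,295)),("top",(355,260))):
    c=np.load(f"pics/{n}_{k}.npy",allow_pickle=True).item()
    im=c["img"][v:v+50,u:u+40,::-1]
    im=cv2.resize(im,None,fx=10,fy=10,interpolation=cv2.INTER_LANCZOS4)
    ims.append(cv2.convertScaleAbs(im,alpha=1.5,beta=-40))
cv2.imwrite(f"pics/q_{k}.png",np.hstack(ims))
E
python3 zoom.py 9; python3 zoom.py 8
```

```text
(no output)
```

View pics/q_9.png

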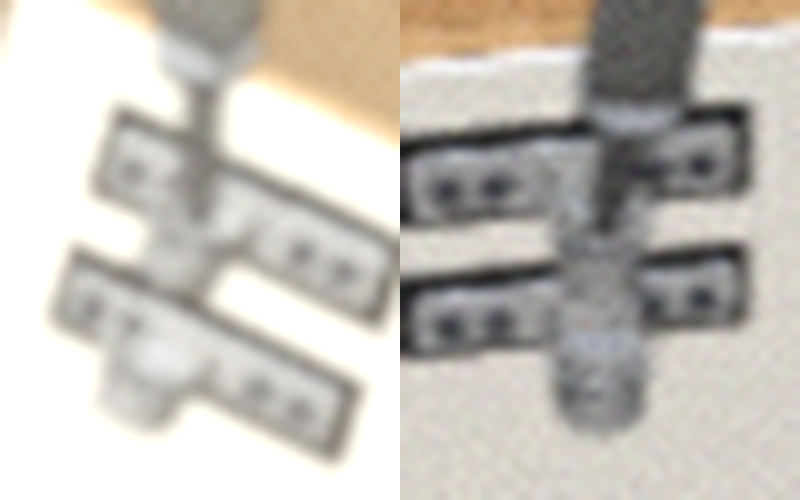

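View pics/q_8.png

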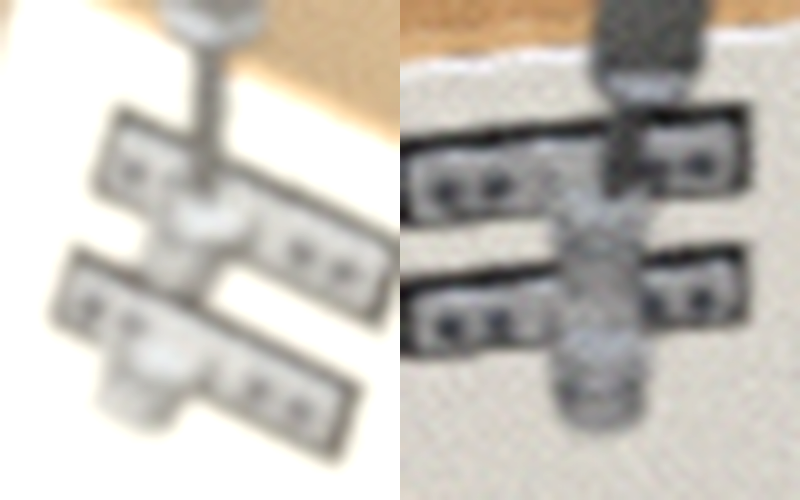

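```bash
python3 -m jog '[[[0.0077,0.0025,-0.0005,0,0],[0.0154,0.005,-0.001,0,0],[0.023,0.0075,-0.0025,0,0],[0.0307,0.01,-0.004,0,0],[0.0307,0.01,-0.004,0,0]]]' 8
python3 snap.py 10; python3 zoom.py 10
```

```text
clock: 9.4
position: [504.3, -189.0, 292.1]
orientation: [[0.95, 0.313, 0.003], [0.313, -0.95, -0.0], [0.003, 0.001, -1.0]]
ft_force: [1.1, -0.9, 6.7]
grip_width: 0.317
9.4 [ 504.3 -189.   292.1] [ 1.1 -0.9  6.7] 29.5 TCP in gud [-42.7   0.2 139.5]
```

View pics/s_10.png

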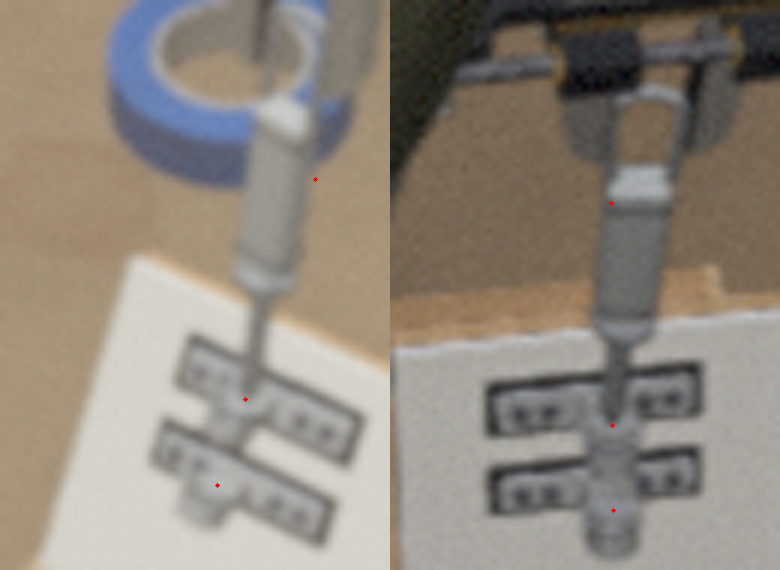

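View pics/q_10.png

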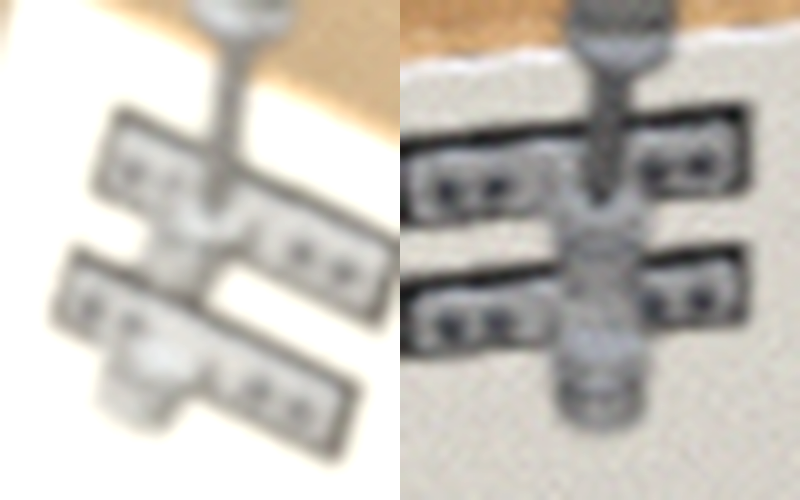

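```bash
cat > tri.py <<'E'
# gudgeon-frame triangulation with each camera's own transom fit
from h import *
FA=[474.236,-198.319,.31959];FB=[472.525,-199.847,.31256]
a=np.load("pics/scene1.npy",allow_pickle=True).item();b=np.load("pics/top1.npy",allow_pickle=True).item()
def tri(ua,ub):
    def f(X):
        r=[]
        for c,F,u in((a,FA,ua),(b,FB,ub)):
            R,o=gframe(F);r.append(P(c,R@X+o)[0]-u)
        return np.ravel(r)
    q=least_squares(f,[0,0,50.]);return np.round(q.x,1),np.round(q.fun,2)
if __name__=="__main__":
    Z=lambda x,y:np.array([320+x/10-.5+.05,295+y/10-.5+.05])
    Y=lambda x,y:np.array([355+(x-400)/10-.5+.05,260+y/10-.5+.05])
    print("nose9",tri(Z(195,222),Y(605,228)))
    print("nose10",tri(Z(213,208),Y(600,198)))
    S=lambda x,y:np.array([300+x/6-.45,250+y/6-.45]);U=lambda x,y:np.array([338+(x-390)/6-.45,210+y/6-.45])
    # centre of grip's top face (z=86), collar top edge centre
    print("top10",tri(S(284,115),U(640,182)))
    print("top9",tri(S(244,155),U(655,250)))
E
python3 tri.py
```

```text
nose9 (array([-4.8,  0.6, -1.9]), array([ 0.12, -0.11, -0.04,  0.15]))
nose10 (array([3.8, 0.2, 0.4]), array([ 0.25, -0.23, -0.09,  0.31]))
top10 (array([-50.6,   0.2, 136.1]), array([ 0.46, -0.44, -0.16,  0.56]))
top9 (array([-78. ,   0.3, 123.5]), array([ 0.45, -0.42, -0.15,  0.55]))
```

```bash
python3 -m jog '[[[0.008,0.0026,-0.002,0,0],[0.016,0.0053,-0.0043,0,0],[0.0235,0.0077,-0.007,0,0],[0.0308,0.0101,-0.0102,0,0],[0.038,0.0124,-0.0138,0,0],[0.0448,0.0147,-0.0177,0,0],[0.0448,0.0147,-0.0177,0,0]]]' 8
python3 snap.py 11; python3 zoom.py 11
```

```text
clock: 10.2
position: [546.6, -174.4, 272.6]
orientation: [[0.95, 0.312, -0.002], [0.312, -0.95, 0.001], [-0.001, -0.001, -1.0]]
ft_force: [-0.9, -0.1, -0.7]
grip_width: 0.312
10.2 [ 546.6 -174.4  272.6] [-0.9 -0.1 -0.7] 29.0 TCP in gud [  5.8   0.8 144.9]
```

View pics/s_11.png

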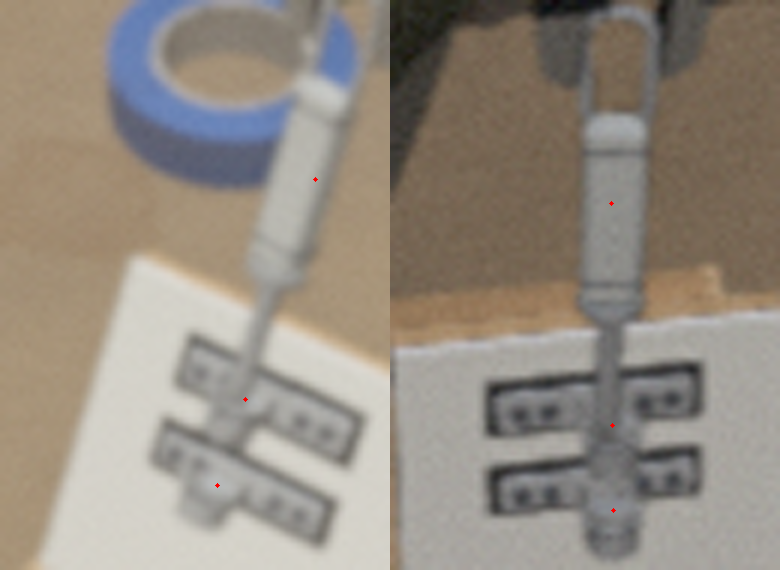

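View pics/q_11.png

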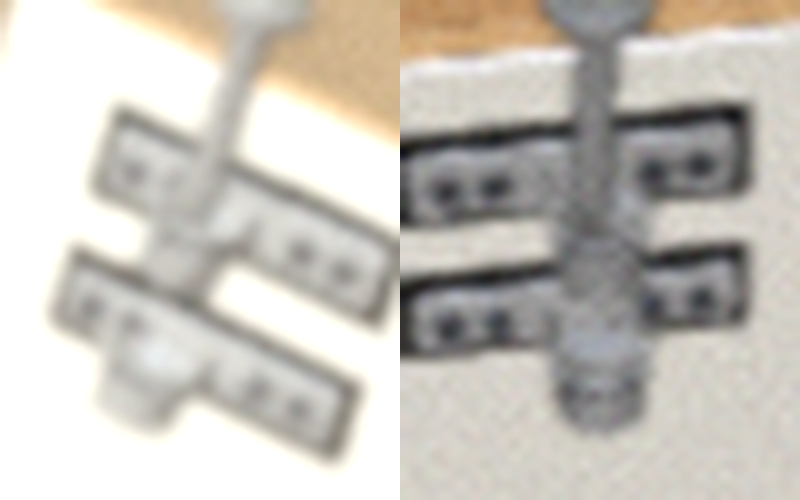

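```bash
python3 - <<'E'
from tri import *
S=lambda x,y:np.array([300+x/6-.45,250+y/6-.45]);U=lambda x,y:np.array([338+(x-390)/6-.45,210+y/6-.45])
print("collar",tri(S(274,272),U(611,303)))
print("griptop",tri(S(324,92),U(615,128)))
Z=lambda x,y:np.array([320+x/10-.45,295+y/10-.45])
Y=lambda x,y:np.array([355+(x-400)/10-.45,260+y/10-.45])
print("nose",tri(Z(205,215),Y(595,236)))
E
```

```text
collar (array([-4.4,  2.1, 58. ]), array([ 0.41, -0.38, -0.14,  0.51]))
griptop (array([-13. ,   1.9, 139.2]), array([ 0.26, -0.25, -0.09,  0.32]))
nose (array([-1.2,  1.5, -3.4]), array([-0.74,  0.67,  0.25, -0.91]))
```

```bash
python3 -m jog '[[[-0.003,-0.0015,-0.004,0,0],[-0.0055,-0.0025,-0.008,0,0],[-0.008,-0.0035,-0.0125,0,0],[-0.0104,-0.0043,-0.0166,0,0],[-0.0104,-0.0043,-0.0166,0,0]]]' 8
python3 snap.py 12; python3 zoom.py 12
```

```text
clock: 10.8
position: [535.0, -179.5, 256.5]
orientation: [[0.951, 0.311, -0.001], [0.311, -0.951, 0.0], [-0.001, -0.001, -1.0]]
ft_force: [0.1, -0.2, -2.3]
grip_width: 0.304
10.8 [ 535.  -179.5  256.5] [ 0.1 -0.2 -2.3] 28.3 TCP in gud [  3.   -0.4 124.7]
```

View pics/s_12.png

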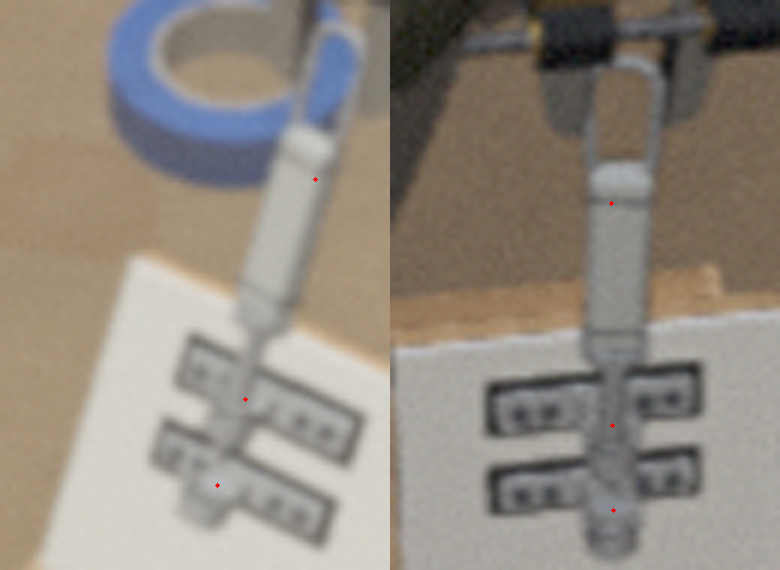

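View pics/q_12.png

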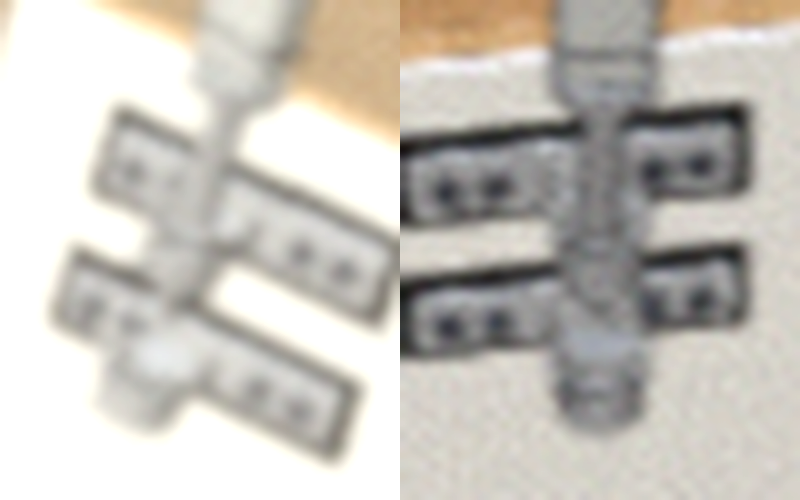

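```bash
python3 -m jog '[[[-0.0024,-0.0008,-0.0043,0,0],[-0.0048,-0.0016,-0.0087,0,0],[-0.0071,-0.0023,-0.013,0,0],[-0.0095,-0.0031,-0.0173,0,0],[-0.0119,-0.0039,-0.0217,0,0],[-0.0119,-0.0039,-0.0217,0,0]]]' 8
python3 snap.py 13; python3 zoom.py 13
```

```text
clock: 11.5
position: [523.3, -183.2, 234.7]
orientation: [[0.95, 0.311, -0.001], [0.311, -0.95, 0.0], [-0.001, -0.001, -1.0]]
ft_force: [0.1, -0.2, -3.3]
grip_width: 0.309
11.5 [ 523.3 -183.2  234.7] [ 0.1 -0.2 -3.3] 28.7 TCP in gud [ 3.2 -0.3 99.6]
```

View pics/s_13.png

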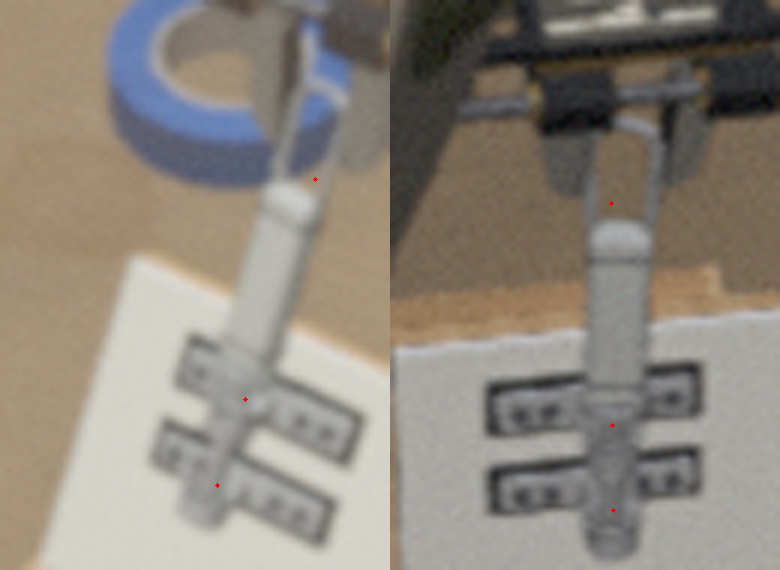

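View pics/q_13.png

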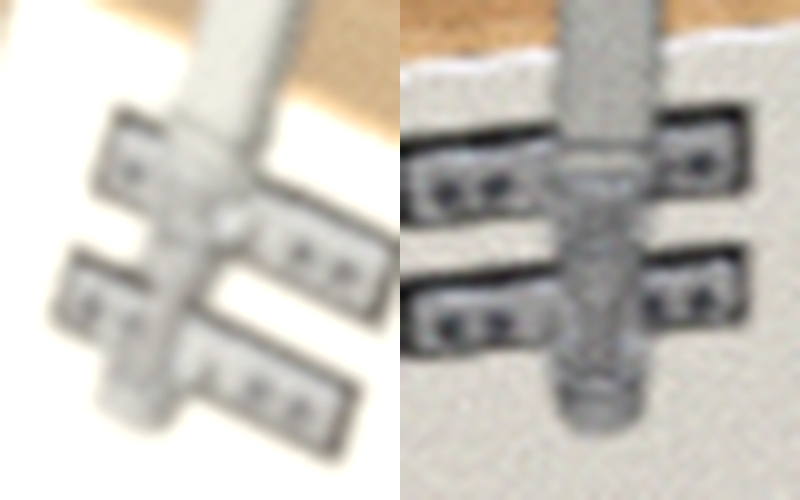

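```bash
python3 -m jog '[[[-0.0019,-0.0006,-0.0035,0,0],[-0.0038,-0.0012,-0.007,0,0],[-0.0057,-0.0019,-0.0104,0,0],[-0.0057,-0.0019,-0.0104,0,0]]]' 6
python3 snap.py 14; python3 zoom.py 14
```

```text
clock: 12.0
position: [520.1, -184.9, 225.7]
orientation: [[0.95, 0.312, 0.004], [0.312, -0.95, -0.0], [0.004, 0.001, -1.0]]
ft_force: [3.8, 1.7, 3.2]
grip_width: 0.305
12.0 [ 520.1 -184.9  225.7] [3.8 1.7 3.2] 28.4 TCP in gud [ 4.6 -0.8 90.1]
```

View pics/q_14.png

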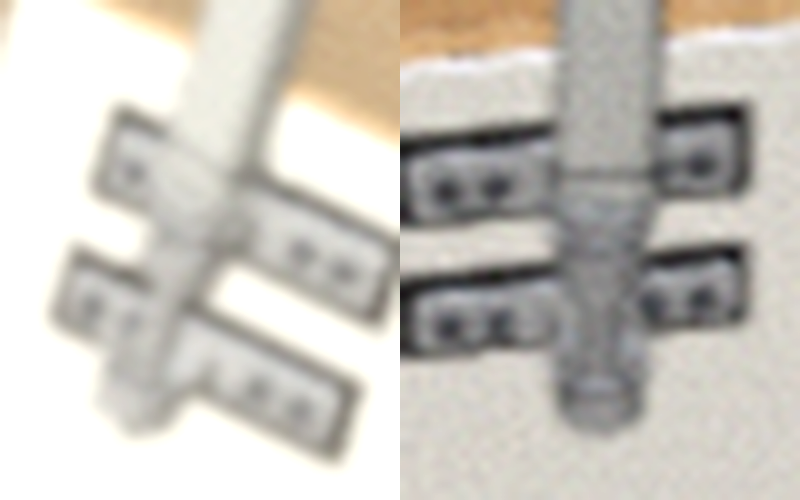

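```bash
python3 -m jog '[[[0,0,0,0,0.5],[0,0,0,0,0.5],[0,0,0,0,0.6],[0,0,0,0,0.6],[0,0,0,0,0.6]]]' 6
python3 snap.py 15; python3 zoom.py 15
```

```text
clock: 12.6
position: [518.0, -185.2, 224.9]
orientation: [[0.95, 0.311, -0.001], [0.311, -0.95, 0.0], [-0.001, -0.0, -1.0]]
ft_force: [-1.1, -1.1, 0.0]
grip_width: 0.596
12.6 [ 518.  -185.2  224.9] [-1.1 -1.1  0. ] 55.4 TCP in gud [ 3.3 -0.5 88.4]
```

View pics/q_15.png

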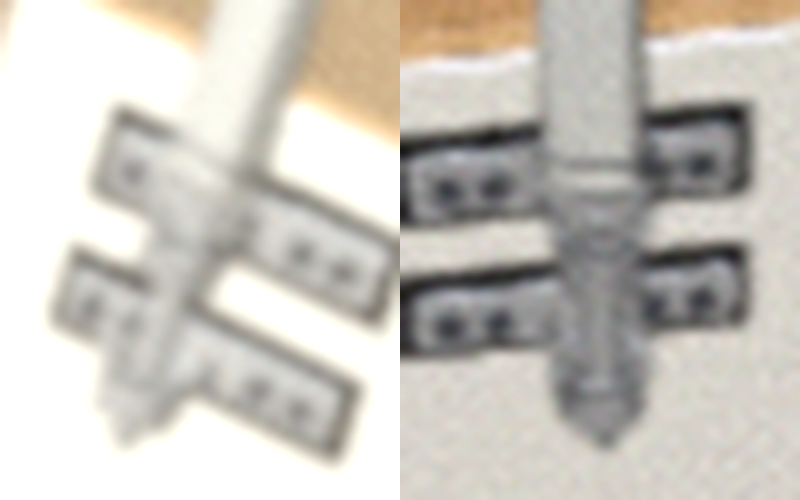

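View pics/s_15.png

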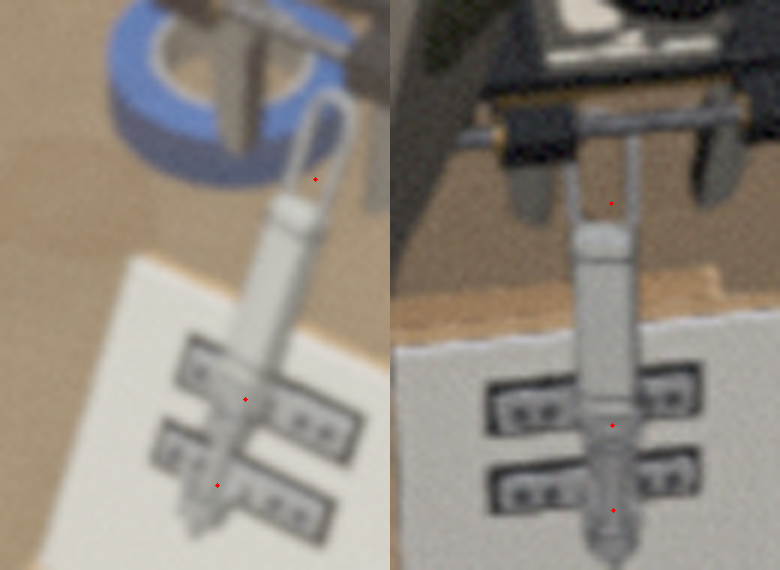

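```bash
python3 -m jog '[[[0,0,0,0,1],[0,0,0,0,1],[0,0,0.03,0,1],[0,0,0.07,0,1],[0,0,0.12,0,1],[0,0,0.16,0,1],[0,0,0.16,0,1],[0,0,0.16,0,1]]]' 6
python3 snap.py 16; python3 zoom.py 16
cat > ov.py <<'E'
import sys
from h import *
k=sys.argv[1];off=float(sys.argv[2]) if len(sys.argv)>2 else 0
th=np.linspace(0,2*np.pi,40);ims=[]
for n,(u,v),F in(("scene",(318,265),[474.236,-198.319,.31959]),("top",(352,225),[472.525,-199.847,.31256])):
    c=np.load(f"pics/{n}_{k}.npy",allow_pickle=True).item();Rg,og=gframe(F)
    raw=cv2.resize(c["img"][v:v+80,u:u+50,::-1],None,fx=7,fy=7,interpolation=cv2.INTER_CUBIC);im=raw.copy()
    for z,rr,col in((0,13,(0,0,255)),(6,13,(0,255,255)),(-66,1.8,(0,255,0)),(-53,5,(0,255,0))):
        X=np.c_[rr*np.cos(th),rr*np.sin(th),z+off+0*th]@Rg.T+og
        cv2.polylines(im,[((P(c,X)+.5-[u,v])*7).astype(int).reshape(-1,1,2)],True,col,1)
    ims+=[im]
    cv2.imwrite(f"pics/raw_{n}.png",raw)
cv2.imwrite(f"pics/o_{k}.png",np.hstack(ims))
E
python3 ov.py 16
```

```text
clock: 13.5
position: [518.4, -185.2, 385.7]
orientation: [[0.95, 0.311, 0.002], [0.311, -0.95, -0.001], [0.001, 0.001, -1.0]]
ft_force: [0.6, -0.5, -0.3]
grip_width: 0.998
13.5 [ 518.4 -185.2  385.7] [ 0.6 -0.5 -0.3] 92.8 TCP in gud [-76.8  -0.6 227.8]
```

View pics/o_16.png

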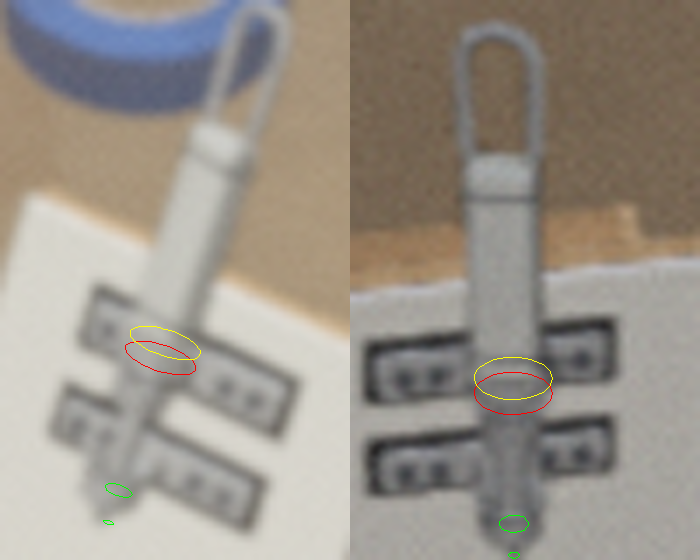

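View pics/q_16.png

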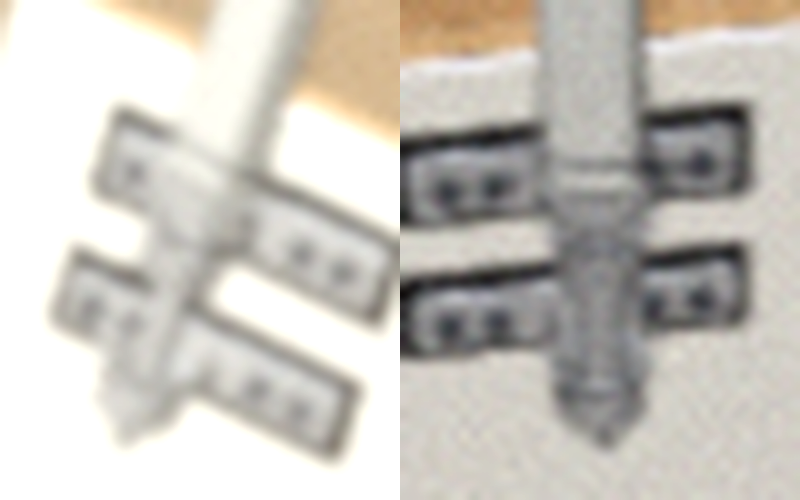

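View pics/s_16.png

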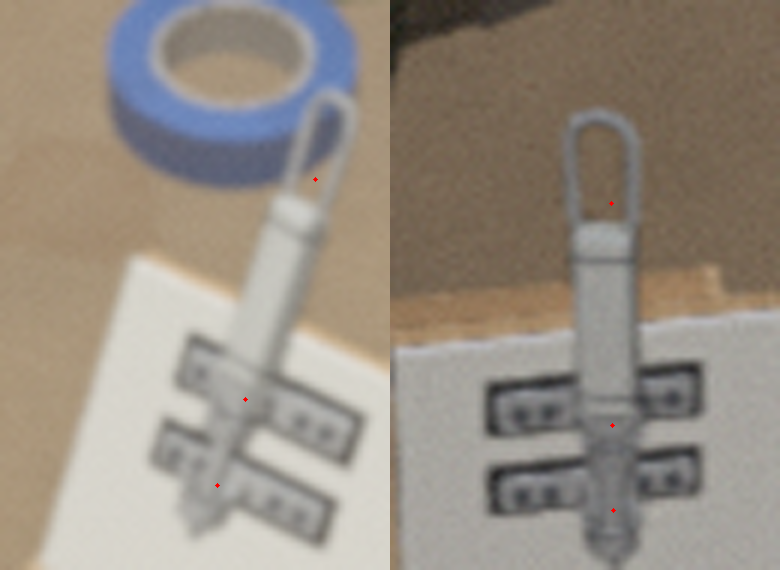

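```bash
python3 - <<'E'
from tri import *
S=lambda x,y:np.array([318+x/7-.43,265+y/7-.43]);U=lambda x,y:np.array([352+(x-350)/7-.43,225+y/7-.43])
print("loop outer top",tri(S(264,4),U(500,25)))
print("loop rod centre top",tri(S(264,10),U(500,31)))
print("nose",tri(S(101.5,519),U(514.5,556)))
# expected pixels for seated, aligned pin
for c,F,k in((a,FA,lambda p:(p+.43-[318,265])*7),(b,FB,lambda p:(p+.43-[352,225])*7+[350,0])):
    R,o=gframe(F)
    for z in(135,132.5,86,-66): print(z,k(P(c,R@[0,0,z]+o)[0]))
E
```

```text
loop outer top (array([  4.3,   3.4, 136.1]), array([ 0.59, -0.57, -0.21,  0.73]))
loop rod centre top (array([  5.2,   3.2, 133.6]), array([ 0.52, -0.51, -0.18,  0.65]))
nose (array([ -4.8,   0.7, -63.5]), array([ 0.11, -0.09, -0.04,  0.13]))
135 [270.56054015   8.37664117]
132.5 [268.46382024  14.9990372 ]
86 [229.8147281  137.07046581]
-66 [107.94537146 521.98937708]
135 [511.65634397  38.37535038]
132.5 [511.68075848  45.24528154]
86 [512.12715285 170.85495484]
-66 [513.49092952 554.6042846 ]
```

```bash
python3 - <<'E'
from bench import env
import cv2
from h import *
c=env.capture("scene");b=env.capture("top")
cv2.imwrite("pics/final.png",np.hstack([c["img"],b["img"]])[150:420,:,::-1][:, 150:950])
for n in("sanding_block","tape_roll","mixing_pot"):
    print(n,[(round(d["p"],2),np.round(d["box"])) for d in env.spot_in(b,n)][:2])
for n in("scene","top"):
    o=[c,b][n=="top"]; old=np.load(f"pics/{n}_16.npy",allow_pickle=True).item()
    print(n,np.abs(o["img"].astype(int)-old["img"])[250:350,310:400].mean())
E
```

```text
sanding_block []
tape_roll []
mixing_pot [(0.96, array([460., 292.,  58.,  66.]))]
scene 1.3866666666666667
top 2.6475555555555554
```

View pics/final.png

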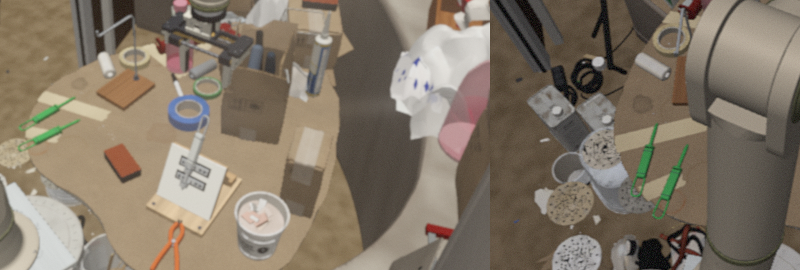

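```bash
python3 -c "
from bench import env
print(env.sign_off(), env.observe()['clock'])"
```

```text
the job is handed in; nothing more can be done
the job is handed in; nothing more can be done
```

The pin is off the hook, through both gudgeons and released, and I handed the job in at about 14 s. I believe the collar is seated, but the cameras can't show that more closely than about 1.5 mm.

**What I did:** I gripped the bare-metal pin by its loop with the bar between the fingers, raised it 27 mm and took it off along the hook. The hand can only point down, so I set the nose in the upper mouth and tilted the pin to the rake, letting it pivot in a light 8 N grip. I then slid it down along the bores and opened the jaws. It dropped the last few millimetres by itself, and I lifted the hand 160 mm clear.

**Last checks:**
- **Pin position:** the nose shows below the lower gudgeon. The collar measures about 1–2 mm above its nominal seat (limit 4 mm).
- **Alignment:** the pin leans about 0.05 rad off the bore axis (limit 0.1), which is about the play in the bores. The collar is about 2 mm off centre.
- **At rest:** the pin looked the same in pictures taken before and after.
- **Forces:** wrist readings stayed below 10 N. I read them only at the end of each move, so short peaks between readings are not ruled out.
- **Bystanders:** the block, tape roll and pot look unmoved in the scene camera. In the last top view the network found only the pot; the arm hid the area of the other two.

**Disagreements:**
- The two cameras differed by 2–3 mm, so I fitted each one to the transom separately.
- The two green look-alike pins appeared upright in the first pictures but were lying on the table by the second set. That was before the arm went near them, and they stayed on the table.

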